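# Take a handle sample down from the counter display

### The arm

A 6-joint arm with a two-finger parallel gripper is mounted at the origin on the work surface. World frame = base frame: x ahead of the robot, y to its left, z up, the work surface at z = 0. Lengths are in mm, angles in rad, forces in N, time in s.
With the tool pointing down it reaches from about 325 to 1000 mm from the base axis. Payload 5.1 kg.
Tool frame: the origin (TCP) lies midway between the tips of the shut fingers; the grasp point (between the pads) lies 19 mm behind it; y points along the fingers, z is the direction in which the jaws open and shut, and the axes are right-handed (so a half turn about y gives the same grasp; the last joint's range is limited). The gripper opens to 85 mm and grips with 20 to 120 N. Pads are 22 mm wide; open, the fingers measure 114 mm over their backs; the gripper's body (76 mm by 85 mm) begins 54 mm behind the grasp point. The pads swing forward as they close: fully open they stand 13 mm farther back than shut.
Start: joints at [1.164, 0.124, 1.65, -0, 1.367, -0.083], TCP at [206.832, 616.202, 231.322] pointing down, gripper open.
Joint ranges: [-2.61, 2.61], [-1.02, 2.33], [0.03, 2.71], [-1.35, 4.49], [0.32, 2.68], [-2.91, 2.91]. Speed limits (rad/s): [2.57, 2.57, 3.14, 3.14, 3.14, 3.14].

### API

Orientations are given as a unit quaternion [x, y, z, w].
In Python, from plant import * gives the robot as it stands. The module is installed in compiled form; this text tells all that it offers.
- The arm moves only by the tool move_arm, never from a script. Its argument "moves" is text: rows parted by semicolons, each of 7 numbers parted by spaces: the turn, a rotation vector about the world's x, y, z in degrees, then the shift along the world's x, y, z in m, then the finger opening in m, from 0 to 0.0854. A call has 1 to 8 rows; each row shifts and turns the commanded pose from where the row before left it; what a row does not reach is not made up. A row lasts 1/8 s, in which the tool goes at most 62.5 mm and 10.7 degrees, less where a joint would pass 70% of its speed; a pose out of reach is approached as far as the arm can. A call is refused whole if a number of a shift passes 0.0625 or a number of a turn 10.7, either way. A call with a gripper value outside its range is refused whole. The fingers move at their own pace and stop on an object; "grip_force" is the grip in N (left out, the last holds). Time passes only in rows, so rows that do not move let the fingers close. It gives the time, the measured TCP pose, the force and the opening at its end, in the units of the state.
- get_obs(): the state, without advancing time (a new reading comes with each control period).
- capture(name): name is "side" or "top" or "wrist"; returns a dict with "color" (420x560x3 uint8, blue, green, red), "mtx" (3x3 intrinsics, pixels), "view" (4x4, takes a point from world to camera coordinates); the wrist camera has in their place "mount" (4x4, takes a point from camera to tool coordinates, whose origin is the TCP and whose axes are the tool frame's). Camera axes: x right, y up, looking along -z (the intrinsics and any distortion apply to the point x, -y, -z); pixel columns grow to the right and rows downward; lengths in mm; the calibration is good to about 2 mm. The wrist camera is an equidistant fisheye: a pixel r from the principal point sees the ray r / f radians off the axis. A picture is of the moment at which its call begins: read the wrist's pose just before it. There is no depth.
- job_done(): hands the job in, once; it reports no verdict.
The state is a dict: "t": time; "qpos": joint angles; "qd": joint speeds; "tau": joint torques, N m; "position": TCP position; "ee_rot": TCP orientation; "contact_force": force on the tool from outside, world axes, zero at the start; "moment": the same for the moment, N m; "grip_width": finger opening in mm.
Only numpy, scipy, OpenCV 4.12 (cv2) and the standard library are available. Lean on these libraries where they do the work, as an engineer would, in place of code of your own. Each camera call takes 0.05 s, during which the arm holds its last target.

### The job

A customer wants to look at the D-shaped pull handle on the sloping sample display. Slide its plate up the slope until the studs come to the wide ends of the keyholes, lift it off, and lay it flat in the middle of the black counter mat, handle up, then let go of it. Set it down gently rather than dropping it, and leave the other two samples hanging and the bottle and the tape measure where they are.

Things in the scene. Friction and masses are not known exactly. Their poses are not given: they have to be found in the camera images.
- pull_sample: Sample to fetch: white plate 200 x 60 x 5 mm with a D-shaped steel pull handle, 0.3 to 0.6 kg. Origin: centre of the plate's underside. x along its length, pointing down the slope while it hangs; y across; z out on the handle's side. It hangs flat on the board by two keyholes on y = 0, studs at their narrow (upper) ends; it does not slide by itself but can be pushed back down.
- pull_bar (a point): Middle of the handle's round bar: 16 mm thick, parallel to the plate's x, axis 50 mm above the plate's underside at y = 0, legs at x = -40 and +40 mm, 37 mm free between bar and plate. The sample's centre of mass lies below it, towards the plate. Neighbouring handles are 115 mm away on centre.
- wide_upper (a point): Centre of the upper keyhole's round wide hole, 22 mm across, at x = -65 mm of the plate, level with the underside. Its slot, 11 mm wide, runs up the slope to a narrow end centred at x = -87. Hung, the plate must slide about 23.5 mm up the slope (its own -x) for the stud heads to be centred in the wide holes; 3 mm either way still clears; the studs stop it some 7 mm past centre.
- wide_lower (a point): Centre of the lower keyhole's wide hole, at x = +81 mm of the plate, level with the underside; narrow end centred at x = +59; same shape as the upper one. With the heads in the wide holes the plate comes off straight along its own z (square to the board), 12 mm or more; lifted anywhere else it is caught by the heads.
- knob_sample: Same white keyholed plate, origin and axes as pull_sample, about 0.35 kg; it carries a round steel mushroom knob 43 mm across, 48 mm high over the underside. Leave it hanging.
- tbar_sample: Same white keyholed plate, origin and axes as pull_sample, about 0.35 kg; it carries a steel T-bar: a 14 mm post with a 14 mm bar 70 mm long across the slope (along y), axis 41 mm above the underside. Leave it hanging.
- stand: Sample display fixed to the counter: plywood board 260 (along the slope) x 350 x 12 mm on a grey folded-steel foot, sloping 30 degrees. Origin: centre of the foot, on the counter; z up, x level and pointing down-slope, away from the robot give or take the yaw. Plates hang side by side in any order at y = -115, 0, +115 mm, each origin at x = 5, z = 82 mm.
- board_face (a point): Centre of the board's face, 85 mm above the counter; the upper edge, near the robot, is 150 mm high. Each of the three places has two steel shoulder studs square to the board, one above the other 146 mm apart: neck 8 mm thick, 7 mm long; head 15 mm across, 4 mm thick.
- mat: Black rubber counter mat, 260 (x) x 200 (y) x 5 mm, fixed flat on the counter. Origin: centre of its underside, on the counter; its top is 5 mm above. It lies on the other side (left or right) from the stand.
- bottle: White capped bottle, 60 mm across, 150 mm tall, standing loose at the far side of the counter. Origin: centre of its base.
- tape: Grey tape measure, case 75 x 70 x 42 mm, lying loose at the far side of the counter. Origin: centre of its underside.
There are look-alikes about, which are no part of the job. Leave any pink or yellow look-alike of the pull_sample alone.

How it is judged:
By the outcome, as a careful person would: the job done as asked, in the order asked, and still so for the second after the job is handed in, with the robot touching nothing.
It also fails if it takes over 48 s, if anything falls off the work surface, if the arm or the gripper's body presses on something with over 40 N, if the wrist force passes 120 N, or if a joint passes its speed limit or range.

## Working session

There is one attempt and no reset: what is moved stays moved. The work goes in short steps, Python scripts to look and compute and a tool call to move; the robot and the scene stay as the last step left them, time stands still between calls to the robot, and variables do not carry over. Pictures are saved under pics/ and viewed, and the job is handed in when it is done.

Besides the shell and the picture viewer there is one more tool, called after "Call:" by a JSON object that holds its "op" and its "data", one argument or row to a line. move_arm: Moves the arm, as the interface text tells. Its arguments: {"type":"object","properties":{"moves":{"type":"string"},"grip_force":{"type":"number"}},"required":["moves"]}

```bash
mkdir -p pics; python3 - <<'E'
from plant import *
import cv2,numpy as np
o=get_obs();print({k:np.round(v,3).tolist() for k,v in o.items()})
for n in ["side","top","wrist"]:
    c=capture(n);cv2.imwrite(f"pics/{n}0.png",c["color"]);print(n,np.round(c["mtx"],2).tolist(),np.round(c.get("view",c.get("mount")),3).tolist(),[k for k in c])
E
```

```text
{'t': 0.0, 'qpos': [1.164, 0.124, 1.652, 0.0, 1.367, -0.083], 'qd': [0.001, -0.002, 0.0, 0.001, 0.002, -0.002], 'tau': [-0.001, -42.361, -36.545, -0.0, 0.007, -0.0], 'position': [206.595, 615.662, 230.077], 'ee_rot': [0.699, -0.114, 0.114, -0.697], 'contact_force': [-0.621, -0.337, 0.12], 'moment': [0.045, 0.009, 0.003], 'grip_width': 85.176}
side [[391.32, 0.0, 282.09], [0.0, 391.32, 210.08], [0.0, 0.0, 1.0]] [[0.942, -0.335, -0.007, -473.733], [0.225, 0.616, 0.755, -239.623], [-0.249, -0.713, 0.656, -934.797], [0.0, 0.0, 0.0, 1.0]] ['color', 'mtx', 'view']
top [[470.84, 0.0, 283.02], [0.0, 470.84, 210.92], [0.0, 0.0, 1.0]] [[-0.024, -1.0, -0.013, 84.484], [0.988, -0.026, 0.151, -533.135], [-0.151, -0.009, 0.988, -1214.048], [0.0, 0.0, 0.0, 1.0]] ['color', 'mtx', 'view']
wrist [[325.19, 0.0, 280.46], [0.0, 325.19, 211.85], [0.0, 0.0, 1.0]] [[-0.0, -0.955, -0.297, -75.945], [0.0, 0.297, -0.955, -142.881], [1.0, -0.0, 0.0, 0.527], [0.0, 0.0, 0.0, 1.0]] ['color', 'mtx', 'mount']
```

View pics/top0.png

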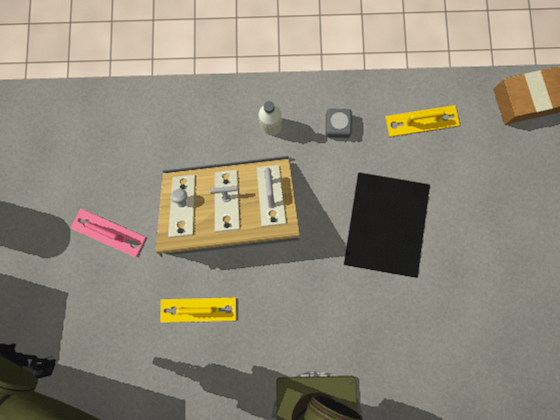

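View pics/side0.png

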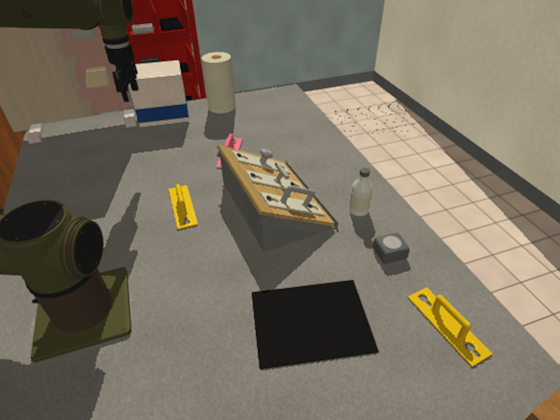

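View pics/wrist0.png

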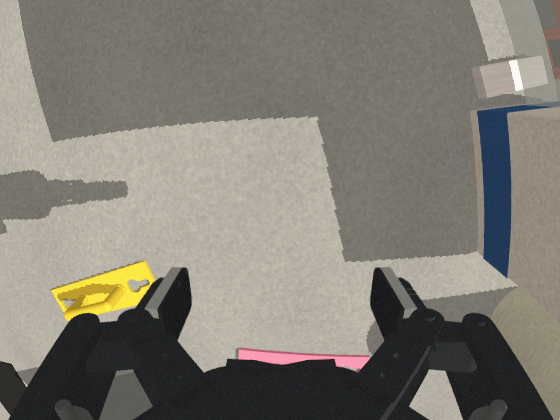

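Candidates in the top view: the white plate with the D handle (270,195), the knob (180,205), the T-bar (226,195), yellow ones at (198,310) and (422,121), and pink at (108,232). I choose the white one at (270,195) and check it in a crop.

```bash
python3 - <<'E'
import cv2
a=cv2.imread("pics/top0.png")[150:270,150:310];cv2.imwrite("pics/c1.png",cv2.resize(a,None,fx=5,fy=5,interpolation=cv2.INTER_CUBIC))
a=cv2.imread("pics/side0.png")[135:255,210:370];cv2.imwrite("pics/c2.png",cv2.resize(a,None,fx=5,fy=5,interpolation=cv2.INTER_CUBIC))
E
```

```text
(no output)
```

View pics/c1.png

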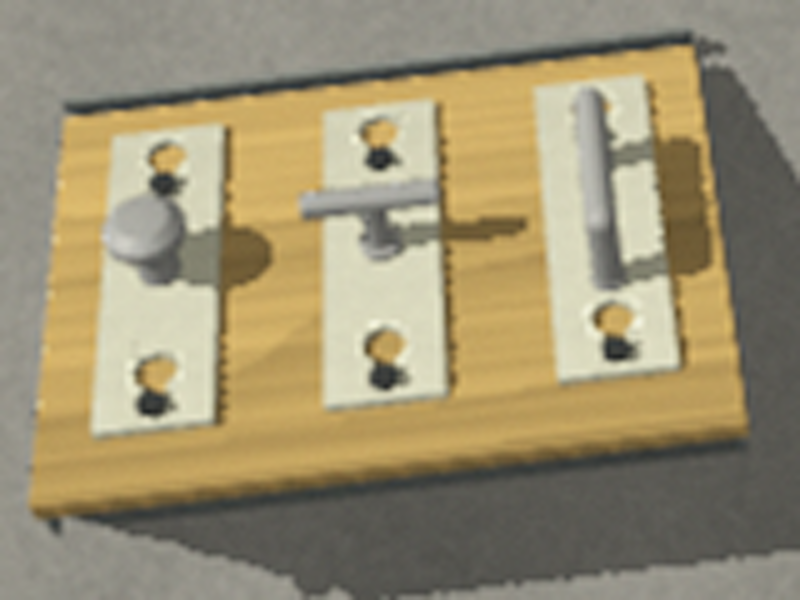

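View pics/c2.png

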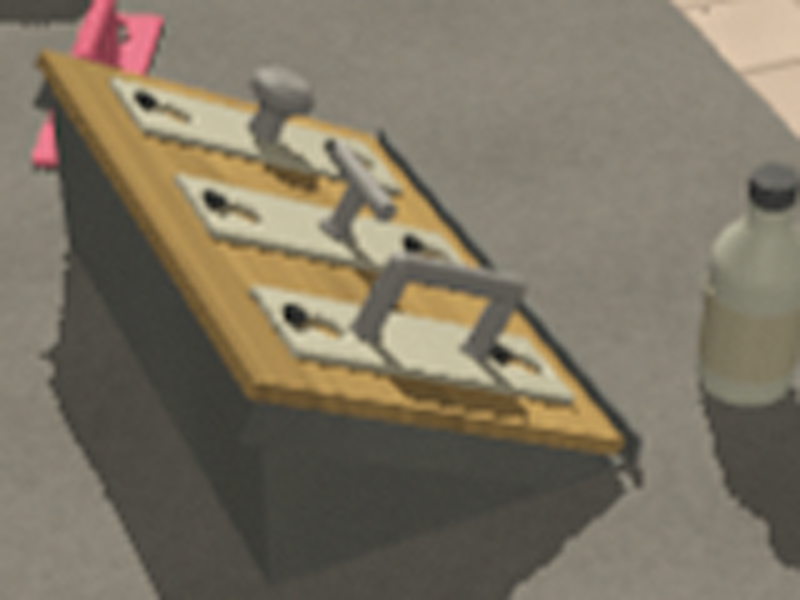

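```bash
cat > h.py <<'E'
import cv2,numpy as np
from scipy.optimize import least_squares
from scipy.spatial.transform import Rotation as R
T=dict(K=np.array([[470.84,0,283.02],[0,470.84,210.92],[0,0,1]]))
def proj(c,P):
    P=np.atleast_2d(P);q=(c["view"][:3,:3]@P.T).T+c["view"][:3,3];x,y,z=q[:,0],-q[:,1],-q[:,2]
    K=c["mtx"];return np.c_[K[0,0]*x/z+K[0,2],K[1,1]*y/z+K[1,2]]
Ry30=R.from_euler('y',30,degrees=True).as_matrix() # board x axis -> (c,0,-s)
def b2s(p): return Ry30@np.array(p,float)+[0,0,85]
def s2w(pose,p): return R.from_euler('z',pose[2]).as_matrix()@p+[pose[0],pose[1],0]
E
cat > fit.py <<'E'
from plant import *
from h import *
ct=capture("top");cs=capture("side")
d=6/np.cos(0)  # 
B={'ul':(-130,175,0),'ur':(-130,-175,0),'ll':(130,175,0),'lr':(130,-175,0)}
s=5.77
Pc=lambda y:{k:(s+a*100,y+b*30,5) for k,(a,b) in dict(ul=(-1,1),ur=(-1,-1),ll=(1,1),lr=(1,-1)).items()}
obs=[]
def add(c,off,pt,px): obs.append((c,pt,np.array([(px[0]+.5)/5-.5+off[0],(px[1]+.5)/5-.5+off[1]])))
for k,p in dict(ul=(32,513),ur=(747,435),ll=(65,112),lr=(692,43)).items(): add(ct,(150,150),B[k],p)
for k,p in dict(ll=(537,87),lr=(645,77),ul=(558,382),ur=(682,367)).items(): add(ct,(150,150),Pc(-115)[k],p)
for k,p in dict(ul=(93,436),ur=(215,424),ll=(112,135),lr=(226,125)).items(): add(ct,(150,150),Pc(115)[k],p)
for k,p in dict(ul=(40,55),ur=(258,388),lr=(623,438),ll=(380,133)).items(): add(cs,(210,135),B[k],p)
for k,p in dict(ul=(252,290),ur=(290,358),lr=(573,400)).items(): add(cs,(210,135),Pc(-115)[k],p)
f=lambda v:np.concatenate([proj(c,s2w(v,b2s(p)))[0]-q for c,p,q in obs])
r=least_squares(f,[530,150,0],x_scale=[100,100,.1],loss='soft_l1');print(r.x,np.degrees(r.x[2]));print(np.round(r.fun.reshape(-1,2),1).tolist())
for nm,sel in(("top",[o for o in obs if o[0] is ct]),("side",[o for o in obs if o[0] is cs])):
    g=lambda v:np.concatenate([proj(c,s2w(v,b2s(p)))[0]-q for c,p,q in sel]);print(nm,least_squares(g,r.x,x_scale=[100,100,.1]).x)
# mat
def ray(c,px,z):
    K=c["mtx"];dd=np.array([(px[0]-K[0,2])/K[0,0],-(px[1]-K[1,2])/K[1,1],-1]);Rv=c["view"][:3,:3];o=-Rv.T@c["view"][:3,3];dw=Rv.T@dd;return o+dw*(z-o[2])/dw[2]
for p in [(360,173),(430,184),(418,277),(344,265)]: print(ray(ct,p,5))
for p in [(252,290),(353,281),(377,353),(259,364)]: print('s',ray(cs,p,5))
for y in(-115,):
    for n,p in dict(org=(s,y,0),bar=(s,y,50)).items(): print(n,s2w(r.x,b2s(p)))
E
python3 fit.py
```

```text
[5.55379147e+02 2.15934121e+02 9.03256234e-02] 5.175277004907561
[[-0.7, -0.7], [0.7, -1.8], [0.0, 1.3], [0.9, 0.6], [-0.3, 0.5], [0.1, 0.0], [0.2, 0.1], [-0.3, 0.3], [-0.1, 0.1], [-0.2, -0.4], [0.5, 0.6], [-0.3, 0.1], [0.2, -1.3], [-0.3, -0.6], [0.8, 1.4], [-1.8, 0.7], [-0.2, -0.6], [1.0, -1.2], [0.4, 0.3]]
top [5.55450110e+02 2.16027057e+02 8.88953613e-02]
side [5.55080307e+02 2.15398487e+02 8.91909764e-02]
[ 641.34860765 -144.28123057    5.        ]
[ 605.148232   -335.23454897    5.        ]
[ 352.43158557 -285.27341337    5.        ]
[389.14610007 -89.01732769   5.        ]
s [394.24075019 -82.65210661   5.        ]
s [ 642.52342575 -142.51579318    5.        ]
s [ 600.44226909 -335.10698526    5.        ]
s [ 354.12568396 -272.93707741    5.        ]
org [570.72907108 101.85366927  82.115     ]
bar [595.62715642 104.10874052 125.41627019]
```

```bash
cat > tgt.py <<'E'
from plant import *
from h import *
pose=[555.38,215.93,0.0895]
Rp=R.from_euler('z',pose[2]).as_matrix()@Ry30   # plate axes in world
def toolR(yax,zax): return np.c_[np.cross(yax,zax),yax,zax]
def st(): 
    o=get_obs();q=R.from_quat(o["ee_rot"]);return o,np.array(o["position"]),q
def plate(p,s=5.77): return s2w(pose,b2s((s+p[0],-115+p[1],p[2])))
def rep(Rt,pt):
    o,p,q=st();print("t",o["t"],"pos",p.round(1),"F",np.round(o["contact_force"],1),"M",np.round(o["moment"],2),"w",round(o["grip_width"],1),"qpos",np.round(o["qpos"],2))
    print("turn deg",np.degrees((R.from_matrix(Rt)*q.inv()).as_rotvec()).round(2),"shift",(pt-p).round(1))
E
python3 - <<'E'
from tgt import *
o,p,q=st();print(q.as_matrix().round(3))
for _ in range(4): o,p,q=st();print(p.round(2))
for s in(1,-1):
    Rt=toolR(-Rp[:,2],s*Rp[:,1]); 
    rep(Rt,plate((0,0,50))-Rt[:,1]*(-19)+Rp[:,2]*80)
print(Rp.round(3))
E
```

```text
[[ 0.948 -0.     0.318]
 [-0.318 -0.001  0.948]
 [-0.    -1.    -0.001]]
[206.72 615.94 230.68]
[206.72 615.94 230.68]
[206.72 615.94 230.68]
[206.72 615.94 230.68]
t 0.25 pos [206.7 615.9 230.7] F [-0.8 -0.1 -0.7] M [ 0.   -0.04  0.02] w 85.4 qpos [ 1.16  0.12  1.65 -0.    1.37 -0.08]
turn deg [ 3.59 29.99 23.12] shift [ 419.2 -509.1  -52.4]
t 0.25 pos [206.7 615.9 230.7] F [-0.8 -0.1 -0.7] M [ 0.   -0.04  0.02] w 85.4 qpos [ 1.16  0.12  1.65 -0.    1.37 -0.08]
turn deg [ -41.22    4.77 -151.54] shift [ 419.2 -509.1  -52.4]
[[ 0.863 -0.089  0.498]
 [ 0.077  0.996  0.045]
 [-0.5    0.     0.866]]
```

Call:
{"op": "move_arm", "data": {
  "moves": "0.22 1.87 1.44 0.026 -0.032 0.01 0.06;0.22 1.87 1.44 0.026 -0.032 0.01 0.06;0.22 1.87 1.44 0.026 -0.032 0.01 0.06;0.22 1.87 1.44 0.026 -0.032 0.01 0.06;0.22 1.87 1.44 0.026 -0.032 0.01 0.06;0.22 1.87 1.44 0.026 -0.032 0.01 0.06;0.22 1.87 1.44 0.026 -0.032 0.01 0.06;0.22 1.87 1.44 0.026 -0.032 0.01 0.06"
}}

```text
t: 1.25
position: [415.5, 359.0, 311.7]
ee_rot: [0.704, -0.135, -0.05, -0.696]
contact_force: [0.1, 0.6, 0.3]
grip_width: 60.1
```

Call:
{"op": "move_arm", "data": {
  "moves": "0.22 1.87 1.44 0.026 -0.032 0 0.06;0.22 1.87 1.44 0.026 -0.032 0 0.06;0.22 1.87 1.44 0.026 -0.032 0 0.06;0.22 1.87 1.44 0.026 -0.032 0 0.06;0.22 1.87 1.44 0.026 -0.032 0 0.06;0.22 1.87 1.44 0.026 -0.032 0 0.06;0.22 1.87 1.44 0.026 -0.032 0 0.06;0.22 1.87 1.44 0.026 -0.032 0 0.06"
}}

```text
t: 2.25
position: [623.6, 103.1, 311.1]
ee_rot: [0.69, -0.152, -0.213, -0.674]
contact_force: [-0.2, 0.5, 0.7]
grip_width: 60.0
```

```bash
python3 - <<'E'
from tgt import *
Rt=toolR(-Rp[:,2],Rp[:,1]); rep(Rt,plate((0,0,50))+Rt[:,1]*19+Rp[:,2]*80)
c=capture("wrist");cv2.imwrite("pics/w1.png",c["color"])
E
```

```text
t 2.25 pos [623.6 103.1 311.1] F [-0.2  0.5  0.7] M [ 0.01 -0.25 -0.  ] w 60.0 qpos [ 0.08  0.36  1.3  -0.    2.01 -1.58]
turn deg [0.   0.02 0.05] shift [   2.3    3.7 -132.8]
```

View pics/w1.png

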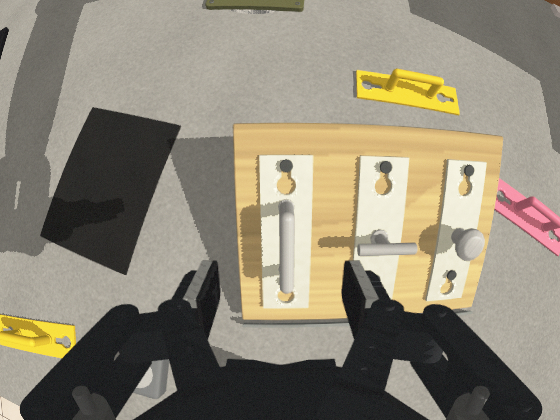

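The wrist view shows the D handle's bar running from (287,207) to (288,288), between the fingers and aligned with them. The stud heads sit at the upper keyhole ends (286,165). I'll check the predicted bar and plate points against this picture.

```bash
cat >> tgt.py <<'E'
def wproj(P,c,p,q):
    m=c["mount"];t=q.inv().apply(np.atleast_2d(P)-p);k=(t-m[:3,3])@m[:3,:3]
    x,y,z=k[:,0],-k[:,1],-k[:,2];th=np.arctan2(np.hypot(x,y),z);ph=np.arctan2(y,x);f=c["mtx"][0,0]
    return np.c_[c["mtx"][0,2]+f*th*np.cos(ph),c["mtx"][1,2]+f*th*np.sin(ph)]
def draw(name,s=5.77):
    o,p,q=st();c=capture("wrist");im=cv2.resize(c["color"],None,fx=1,fy=1)
    pts=[plate(a,s) for a in[(-100,30,5),(-100,-30,5),(100,30,5),(100,-30,5),(-48,0,50),(48,0,50),(-65,0,5),(81,0,5),(0,0,50)]]+[s2w(pose,b2s(a)) for a in[(-130,175,0),(-130,-175,0),(130,-175,0)]]
    for u in wproj(pts,c,p,q): cv2.drawMarker(im,tuple(int(v) for v in u.round()),(0,0,255),cv2.MARKER_CROSS,7,1)
    cv2.imwrite(name,im);return im
E
python3 - <<'E'
from tgt import *
im=draw("pics/w2.png");cv2.imwrite("pics/w2c.png",cv2.resize(im[110:330,210:410],None,fx=2.7,fy=2.7))
E
```

```text
(no output)
```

View pics/w2c.png

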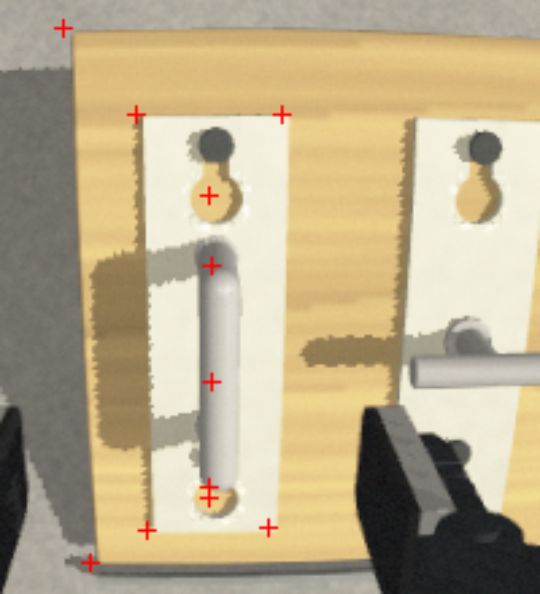

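Prediction fits to about 2 px: the bar sits about 1.5–2 mm further to +y. Moving closer, then checking again.

Call:
{"op": "move_arm", "data": {
  "moves": "0 0 0 0.001 0.002 -0.033 0.06;0 0 0 0.001 0.002 -0.033 0.06;0 0 0 0 0.001 -0.033 0.06;0 0 0 0 0 -0.033 0.06;0 0 0 0 0 0 0.06"
}}

```text
t: 2.98
position: [622.6, 109.6, 176.1]
ee_rot: [0.69, -0.155, -0.215, -0.674]
contact_force: [-0.4, 0.5, -0.8]
grip_width: 59.9
```

```bash
python3 - <<'E'
from tgt import *
Rt=toolR(-Rp[:,2],Rp[:,1]); rep(Rt,plate((0,0,50))+Rt[:,1]*19)
im=draw("pics/w3.png");cv2.imwrite("pics/w3c.png",cv2.resize(im[60:360,150:450],None,fx=2,fy=2))
E
```

```text
t 2.975 pos [622.6 109.6 176.1] F [-0.4  0.5 -0.8] M [ 0.   -0.23 -0.02] w 59.9 qpos [ 0.09  0.44  1.42  0.    1.81 -1.57]
turn deg [ 0.05 -0.3   0.07] shift [-36.6  -6.4 -67.1]
```

View pics/w3c.png

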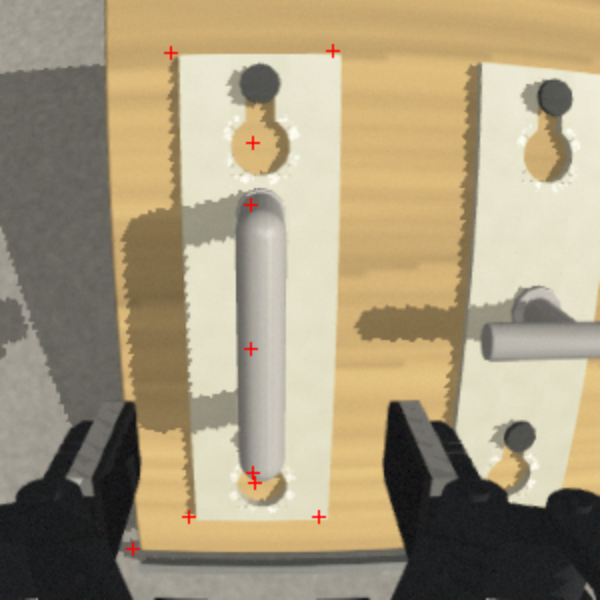

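The bar's axis (crop x≈262) lies on the finger mid-plane (principal column at crop x 261, pads symmetric about 263). I'll trust the wrist sideways and go straight in along the plate normal.

Call:
{"op": "move_arm", "data": {
  "moves": "0 0 0 -0.006 -0.0006 -0.011 0.06;0 0 0 -0.006 -0.0006 -0.011 0.06;0 0 0 -0.006 -0.0006 -0.011 0.06;0 0 0 -0.006 -0.0006 -0.011 0.06;0 0 0 -0.006 -0.0006 -0.011 0.06;0 0 0 -0.006 -0.0006 -0.011 0.06;0 0 0 0 0 0 0.06;0 0 0 0 0 0 0.06"
}}

```text
t: 4.03
position: [589.1, 105.6, 113.6]
ee_rot: [0.691, -0.152, -0.212, -0.674]
contact_force: [-0.1, -0.5, 0.4]
grip_width: 60.0
```

```bash
python3 - <<'E'
from tgt import *
Rt=toolR(-Rp[:,2],Rp[:,1]); rep(Rt,plate((0,0,50))+Rt[:,1]*19)
im=draw("pics/w4.png");cv2.imwrite("pics/w4c.png",cv2.resize(im[60:360,150:450],None,fx=2,fy=2))
c=capture("side")["color"];cv2.imwrite("pics/s4.png",cv2.resize(c[100:280,200:420],None,fx=3.3,fy=3.3))
E
```

```text
t 4.025 pos [589.1 105.6 113.6] F [-0.1 -0.5  0.4] M [ 0.05 -0.27 -0.03] w 60.0 qpos [ 0.09  0.43  1.55 -0.    1.68 -1.57]
turn deg [0.02 0.12 0.1 ] shift [-3.1 -2.4 -4.7]
```

View pics/w4c.png

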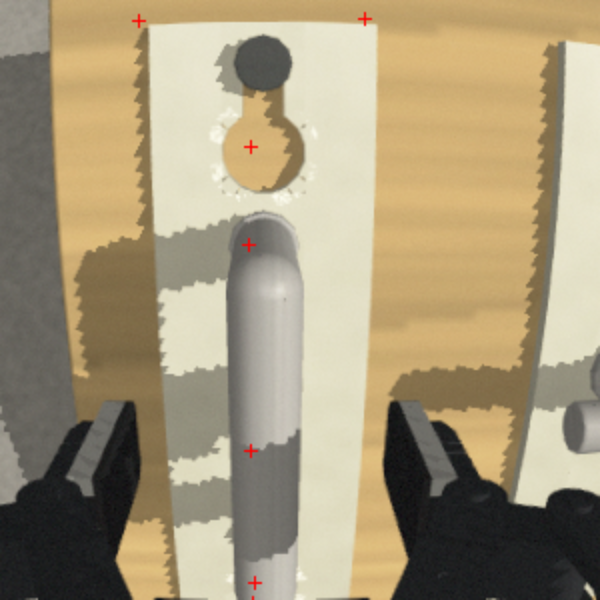

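View pics/s4.png

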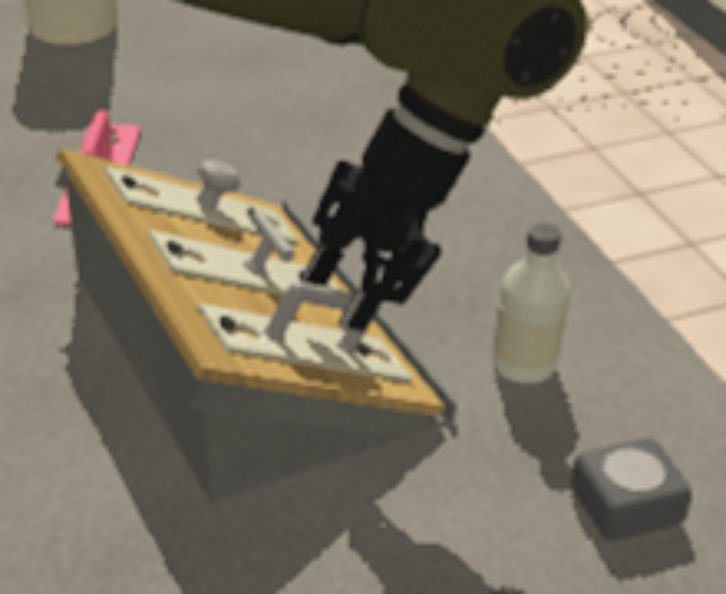

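Wrist view: the bar (x≈264) is centred between the pads (≈263). I'll go in the last 5 mm and close.

Call:
{"op": "move_arm", "data": {
  "moves": "0 0 0 -0.0025 -0.0002 -0.0045 0.06;0 0 0 0 0 0 0.03;0 0 0 0 0 0 0.03;0 0 0 0 0 0 0.0;0 0 0 0 0 0 0.0;0 0 0 0 0 0 0.0;0 0 0 0 0 0 0.0",
  "grip_force": 70
}}

```text
t: 5.0
position: [586.5, 105.7, 109.0]
ee_rot: [0.691, -0.152, -0.212, -0.675]
contact_force: [0.4, 1.9, 0.4]
grip_width: 13.7
```

```bash
python3 - <<'E'
from tgt import *
Rt=toolR(-Rp[:,2],Rp[:,1]); rep(Rt,plate((0,0,50))+Rt[:,1]*19)
im=draw("pics/w5.png");cv2.imwrite("pics/w5c.png",cv2.resize(im[60:360,150:450],None,fx=2,fy=2))
E
```

```text
t 5.0 pos [586.5 105.7 109. ] F [0.4 1.9 0.4] M [ 0.28 -0.33 -0.13] w 13.7 qpos [ 0.09  0.43  1.56  0.    1.68 -1.57]
turn deg [-0.01  0.11  0.09] shift [-0.4 -2.4 -0. ]
```

View pics/w5c.png

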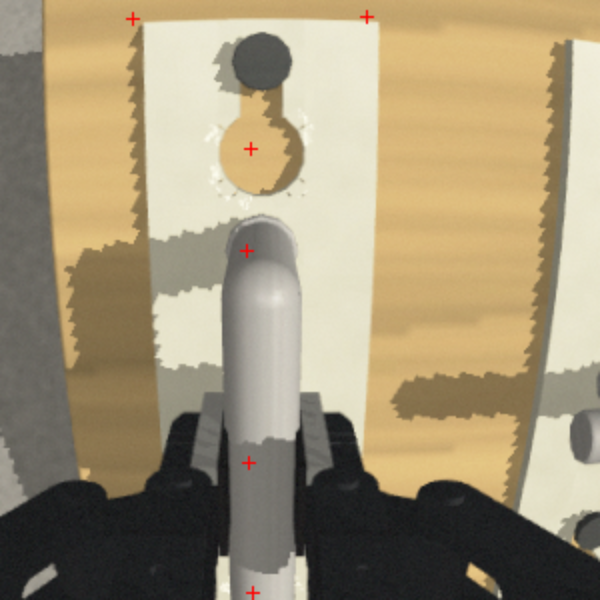

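Bar gripped at width 13.7. Next, slide up the slope by 23.5 mm, which is (-20.3,-1.8,+11.75).

Call:
{"op": "move_arm", "data": {
  "moves": "0 0 0 -0.0034 -0.0003 0.002 0;0 0 0 -0.0034 -0.0003 0.002 0;0 0 0 -0.0034 -0.0003 0.002 0;0 0 0 -0.0034 -0.0003 0.002 0;0 0 0 -0.0034 -0.0003 0.002 0;0 0 0 -0.0034 -0.0003 0.002 0;0 0 0 0 0 0 0;0 0 0 0 0 0 0"
}}

```text
t: 6.05
position: [565.3, 103.6, 121.2]
ee_rot: [0.691, -0.153, -0.213, -0.674]
contact_force: [-0.0, 0.4, 1.8]
grip_width: 13.9
```

```bash
python3 - <<'E'
from tgt import *
Rt=toolR(-Rp[:,2],Rp[:,1]); rep(Rt,plate((0,0,50),5.77-23.5)+Rt[:,1]*19+[0,2.4,0])
im=draw("pics/w6.png",5.77-23.5);cv2.imwrite("pics/w6c.png",cv2.resize(im[60:360,150:450],None,fx=2,fy=2))
E
```

```text
t 6.05 pos [565.3 103.6 121.2] F [-0.   0.4  1.8] M [-0.08 -0.28  0.09] w 13.9 qpos [ 0.09  0.37  1.61 -0.    1.68 -1.57]
turn deg [ 0.03 -0.02  0.09] shift [ 0.5  0.2 -0.5]
```

View pics/w6c.png

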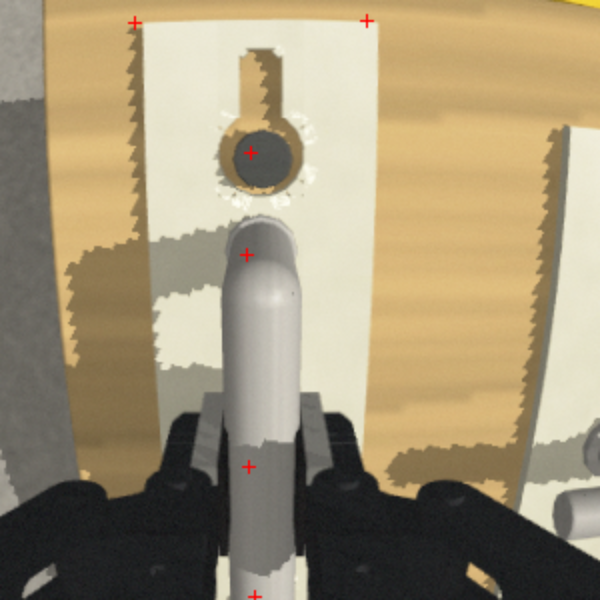

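Wrist view: the upper stud head (262,158) sits inside the wide hole (centre 261,155). Allowing for parallax, I've overshot by roughly 1 mm. I'll back off 1 mm and lift along the plate normal, gently at first.

Call:
{"op": "move_arm", "data": {
  "moves": "0 0 0 0.0009 0.0001 -0.0005 0;0 0 0 0 0 0 0;0 0 0 0.001 0.0001 0.0017 0;0 0 0 0.001 0.0001 0.0017 0;0 0 0 0.001 0.0001 0.0017 0;0 0 0 0 0 0 0"
}}

```text
t: 6.85
position: [569.9, 104.0, 125.3]
ee_rot: [0.691, -0.152, -0.212, -0.674]
contact_force: [0.2, 0.0, -4.1]
grip_width: 13.5
```

```bash
python3 - <<'E'
from tgt import *
Rt=toolR(-Rp[:,2],Rp[:,1]); rep(Rt,plate((0,0,50),5.77-23.5)+Rt[:,1]*19+[0,2.4,0])
im=draw("pics/w7.png",5.77-23.5);cv2.imwrite("pics/w7c.png",cv2.resize(im[60:360,150:450],None,fx=2,fy=2))
E
```

```text
t 6.85 pos [569.9 104.  125.3] F [ 0.2  0.  -4.1] M [ 0.06 -0.65  0.02] w 13.5 qpos [ 0.09  0.38  1.6  -0.    1.69 -1.57]
turn deg [0.02 0.09 0.1 ] shift [-4.1 -0.2 -4.6]
```

View pics/w7c.png

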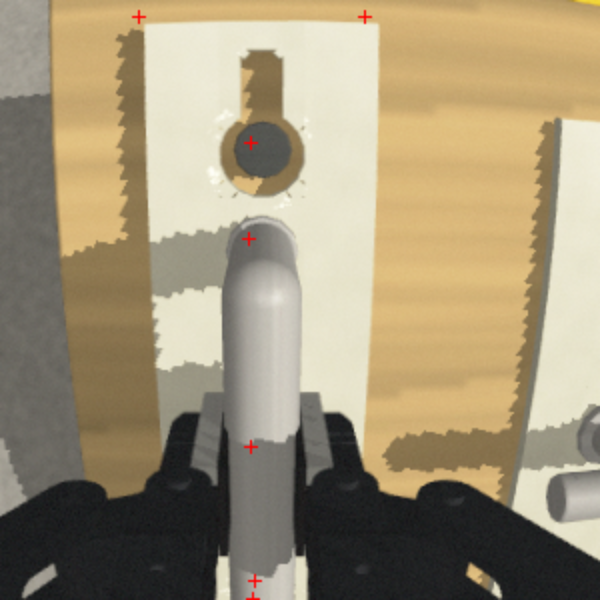

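Force is only the weight (−4.1 N) and the head sits well inside the hole, so I'll continue.

Call:
{"op": "move_arm", "data": {
  "moves": "0 0 0 0.0015 0.0001 0.0026 0;0 0 0 0.002 0.0002 0.0035 0;0 0 0 0.003 0.0003 0.0052 0;0 0 0 0.004 0.0004 0.0069 0;0 0 0 0.006 0.0005 0.0104 0;0 0 0 0.008 0.0007 0.0139 0;0 0 0 0.008 0.0007 0.0139 0;0 0 0 0.0 0.0 0.02 0"
}}

```text
t: 7.9
position: [602.7, 106.9, 202.7]
ee_rot: [0.691, -0.153, -0.212, -0.674]
contact_force: [-0.6, -0.1, -4.6]
grip_width: 13.7
```

```bash
python3 - <<'E'
from tgt import *
yaw=np.radians(-12.4)
m=np.array([np.cos(yaw),np.sin(yaw),0]);l=np.array([-np.sin(yaw),np.cos(yaw),0])
Rt=toolR(np.array([0,0,-1.]),l); rep(Rt,np.array([497.5,-212,5+50-19+130]))
print(Rt[:,0],Rp[:,0])
im=draw("pics/w8.png",5.77-23.5)
c=capture("side")["color"];cv2.imwrite("pics/s8.png",c)
E
```

```text
t 7.9 pos [602.7 106.9 202.7] F [-0.6 -0.1 -4.6] M [ 0.11 -0.62  0.02] w 13.7 qpos [ 0.09  0.38  1.46 -0.    1.83 -1.57]
turn deg [ -1.91 -30.   -17.03] shift [-105.2 -318.9  -36.7]
[ 0.97667228 -0.21473533  0.        ] [ 0.86255918  0.07740584 -0.5       ]
```

View pics/w8.png

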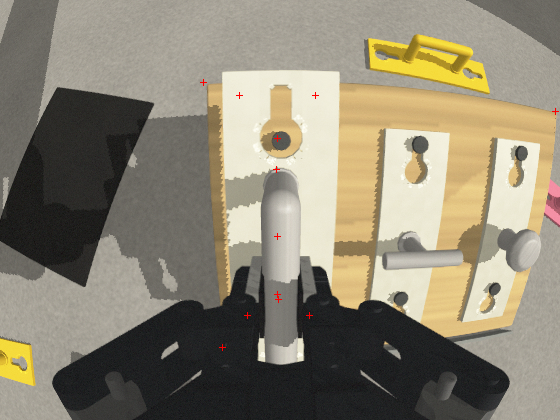

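View pics/s8.png

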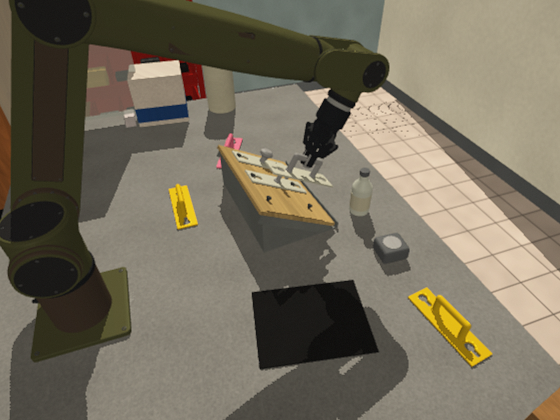

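The sample is free of the studs, held parallel to the board, and the neighbours are still hanging. Now swing to the mat and level the plate.

Call:
{"op": "move_arm", "data": {
  "moves": "-0.12 -1.87 -1.06 -0.0066 -0.02 0.006 0;-0.12 -1.87 -1.06 -0.0066 -0.02 0.006 0;-0.12 -1.87 -1.06 -0.0066 -0.02 0.006 0;-0.12 -1.87 -1.06 -0.0066 -0.02 0.006 0;-0.12 -1.87 -1.06 -0.0066 -0.02 0.006 0;-0.12 -1.87 -1.06 -0.0066 -0.02 0.006 0;-0.12 -1.87 -1.06 -0.0066 -0.02 0.006 0;-0.12 -1.87 -1.06 -0.0066 -0.02 0.006 0"
}}

```text
t: 9.0
position: [548.8, -54.0, 250.0]
ee_rot: [0.705, -0.116, -0.068, -0.697]
contact_force: [-0.1, -0.1, -5.1]
grip_width: 14.0
```

Call:
{"op": "move_arm", "data": {
  "moves": "-0.12 -1.87 -1.06 -0.0066 -0.02 -0.01 0;-0.12 -1.87 -1.06 -0.0066 -0.02 -0.01 0;-0.12 -1.87 -1.06 -0.0066 -0.02 -0.01 0;-0.12 -1.87 -1.06 -0.0066 -0.02 -0.01 0;-0.12 -1.87 -1.06 -0.0066 -0.02 -0.01 0;-0.12 -1.87 -1.06 -0.0066 -0.02 -0.01 0;-0.12 -1.87 -1.06 -0.0066 -0.02 -0.01 0;-0.12 -1.87 -1.06 -0.0066 -0.02 -0.01 0"
}}

```text
t: 10.0
position: [495.7, -214.0, 169.6]
ee_rot: [0.703, -0.077, 0.076, -0.703]
contact_force: [0.5, -0.3, -4.2]
grip_width: 13.3
```

```bash
cat > mat.py <<'E'
from tgt import *
yaw=np.radians(-12.4)
m=np.array([np.cos(yaw),np.sin(yaw),0]);l=np.array([-np.sin(yaw),np.cos(yaw),0])
Rt=toolR(np.array([0,0,-1.]),l)
E
python3 - <<'E'
from mat import *
rep(Rt,np.array([497.5,-212,5+50-19]))
for n in("top","side","wrist"): cv2.imwrite(f"pics/{n}9.png",capture(n)["color"])
E
```

```text
t 10.0 pos [ 495.7 -214.   169.6] F [ 0.5 -0.3 -4.2] M [-0.07 -0.    0.06] w 13.3 qpos [-0.51 -0.07  1.96 -0.    1.26 -1.86]
turn deg [ 0.03 -0.02  0.  ] shift [   1.8    2.  -133.6]
```

View pics/side9.png

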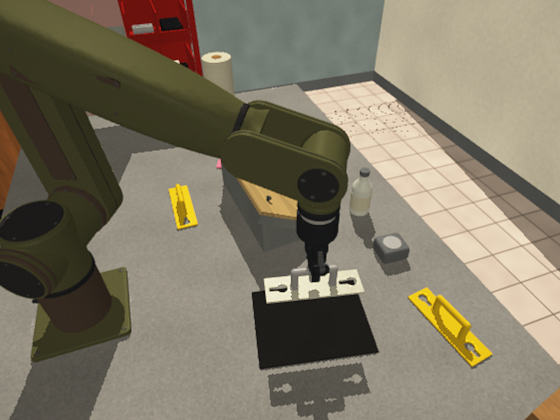

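View pics/wrist9.png

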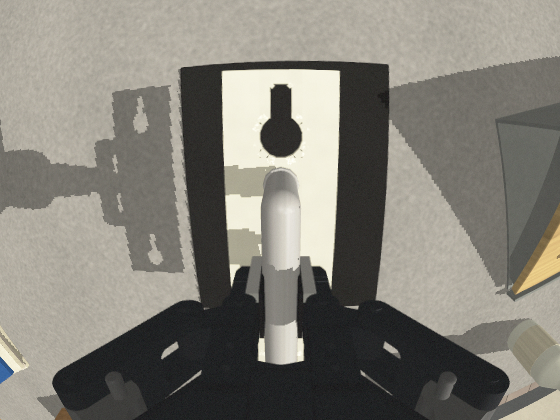

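Plate is level over the mat and aligned with it (mat edges 181–389, plate 223–340 in the wrist view). Lowering.

Call:
{"op": "move_arm", "data": {
  "moves": "0 0 0 0.001 0.001 -0.022 0;0 0 0 0.0008 0.001 -0.022 0;0 0 0 0 0 -0.022 0;0 0 0 0 0 -0.022 0;0 0 0 0 0 -0.016 0;0 0 0 0 0 -0.012 0;0 0 0 0 0 -0.006 0;0 0 0 0 0 0 0"
}}

```text
t: 11.15
position: [498.6, -211.1, 47.8]
ee_rot: [0.703, -0.076, 0.076, -0.703]
contact_force: [-0.1, 0.6, -4.5]
grip_width: 14.2
```

```bash
python3 - <<'E'
from mat import *
rep(Rt,np.array([497.5,-212,5+50-19]))
a=capture("side")["color"][230:390,200:420];cv2.imwrite("pics/s10.png",cv2.resize(a,None,fx=3.5,fy=3.5))
E
```

```text
t 11.15 pos [ 498.6 -211.1   47.8] F [-0.1  0.6 -4.5] M [ 0.01 -0.01  0.03] w 14.2 qpos [-0.5   0.08  2.03 -0.    1.03 -1.85]
turn deg [ 0.02 -0.07 -0.07] shift [ -1.1  -0.9 -11.8]
```

View pics/s10.png

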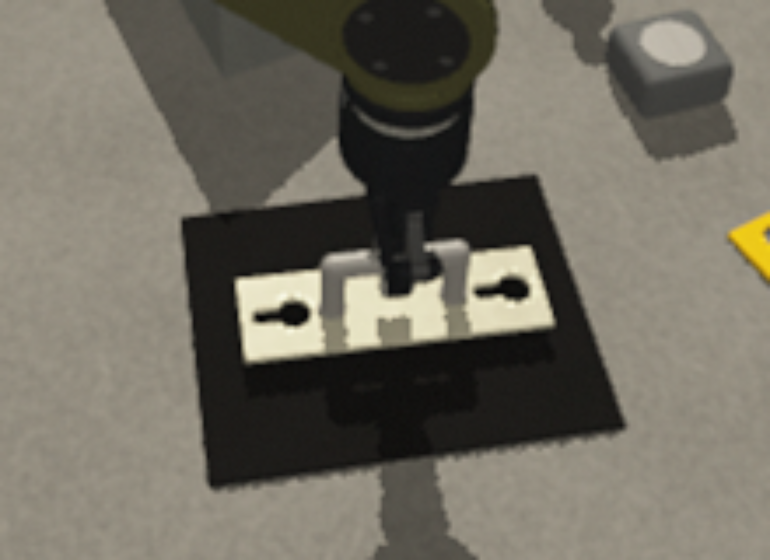

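The plate is central and about 12 mm up. I'll go down in small steps until the weight leaves the wrist.

Call:
{"op": "move_arm", "data": {
  "moves": "0 0 0 0 0 -0.004 0;0 0 0 0 0 -0.003 0;0 0 0 0 0 -0.002 0;0 0 0 0 0 0 0"
}}

```text
t: 11.7
position: [498.3, -211.0, 38.6]
ee_rot: [0.703, -0.076, 0.075, -0.703]
contact_force: [0.3, 0.3, -4.4]
grip_width: 13.5
```

Call:
{"op": "move_arm", "data": {
  "moves": "0 0 0 0 0 -0.001 0;0 0 0 0 0 0 0"
}}

```text
t: 11.95
position: [498.5, -211.1, 37.8]
ee_rot: [0.703, -0.076, 0.076, -0.703]
contact_force: [-1.1, 0.5, -4.7]
grip_width: 13.9
```

Call:
{"op": "move_arm", "data": {
  "moves": "0 0 0 0 0 -0.001 0;0 0 0 0 0 0 0"
}}

```text
t: 12.2
position: [498.5, -211.1, 36.8]
ee_rot: [0.703, -0.076, 0.076, -0.703]
contact_force: [-0.6, 0.6, -5.1]
grip_width: 13.8
```

Call:
{"op": "move_arm", "data": {
  "moves": "0 0 0 0 0 -0.001 0;0 0 0 0 0 0 0"
}}

```text
t: 12.45
position: [498.5, -211.1, 35.8]
ee_rot: [0.703, -0.076, 0.076, -0.703]
contact_force: [0.1, -1.1, -5.1]
grip_width: 13.9
```

Call:
{"op": "move_arm", "data": {
  "moves": "0 0 0 0 0 -0.0007 0;0 0 0 0 0 0 0"
}}

```text
t: 12.7
position: [498.6, -211.1, 35.6]
ee_rot: [0.703, -0.076, 0.076, -0.703]
contact_force: [-2.0, 0.8, 0.3]
grip_width: 13.8
```

Contact: the force went from −5.1 to +0.3 N. I'll seat it a touch more.

Call:
{"op": "move_arm", "data": {
  "moves": "0 0 0 0 0 -0.0004 0;0 0 0 0 0 0 0"
}}

```text
t: 12.95
position: [498.7, -211.1, 35.6]
ee_rot: [0.703, -0.076, 0.076, -0.703]
contact_force: [-3.9, 2.6, 4.2]
grip_width: 14.1
```

```bash
python3 - <<'E'
from mat import *
rep(Rt,np.array([497.5,-212,5+50-19]))
a=capture("side")["color"][230:390,200:420];cv2.imwrite("pics/s11.png",cv2.resize(a,None,fx=3.5,fy=3.5))
E
```

```text
t 12.95 pos [ 498.7 -211.1   35.6] F [-3.9  2.6  4.2] M [ 0.37  0.63 -0.05] w 14.1 qpos [-0.5   0.09  2.04 -0.    1.01 -1.85]
turn deg [ 0.02 -0.06 -0.07] shift [-1.2 -0.9  0.4]
```

View pics/s11.png

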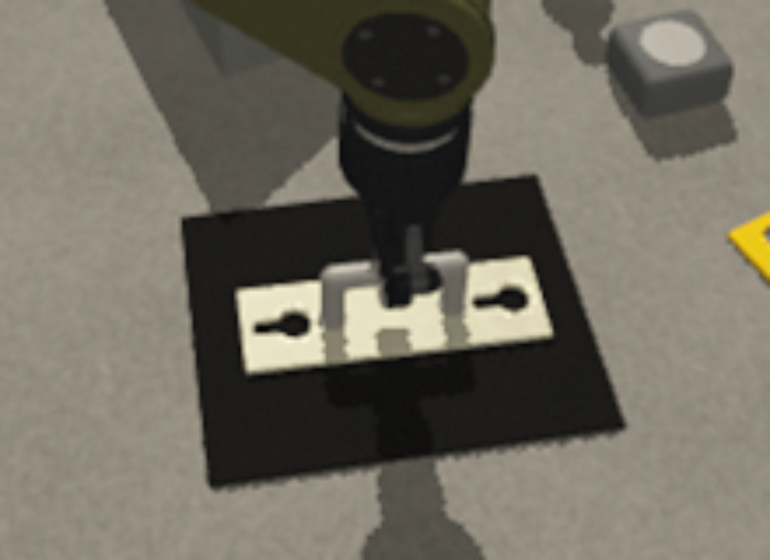

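Plate seated: its centre (≈396,315) matches the mat's diagonal crossing (391,317). Release.

Call:
{"op": "move_arm", "data": {
  "moves": "0 0 0 0 0 0 0.02;0 0 0 0 0 0 0.03;0 0 0 0 0 0 0.05;0 0 0 0 0 0 0.05;0 0 0 0 0 0 0.05",
  "grip_force": 20
}}

```text
t: 13.62
position: [498.5, -211.1, 34.7]
ee_rot: [0.703, -0.076, 0.076, -0.703]
contact_force: [0.6, -0.1, 0.3]
grip_width: 49.9
```

Call:
{"op": "move_arm", "data": {
  "moves": "0 0 0 0 0 0.005 0.05;0 0 0 0 0 0.015 0.05;0 0 0 0 0 0.025 0.05;0 0 0 0 0 0.035 0.05;0 0 0 0 0 0.04 0.05;0 0 0 -0.02 -0.02 0.04 0.05;0 0 0 -0.02 -0.02 0.03 0.05;0 0 0 0 0 0 0.05"
}}

```text
t: 14.62
position: [459.4, -253.0, 229.5]
ee_rot: [0.705, -0.075, 0.079, -0.701]
contact_force: [0.5, -0.1, 0.0]
grip_width: 50.1
```

```bash
python3 - <<'E'
from mat import *
rep(Rt,np.array([497.5,-212,5+50-19]))
for n in("top","side","wrist"): cv2.imwrite(f"pics/{n}12.png",capture(n)["color"])
E
```

```text
t 14.625 pos [ 459.4 -253.   229.5] F [ 0.5 -0.1  0. ] M [ 0.03 -0.02  0.04] w 50.1 qpos [-0.61 -0.16  1.93 -0.    1.36 -1.96]
turn deg [0.29 0.33 0.07] shift [  38.1   41.  -193.5]
```

View pics/side12.png

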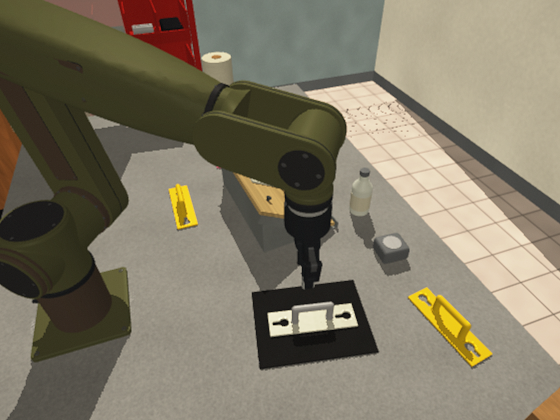

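View pics/top12.png

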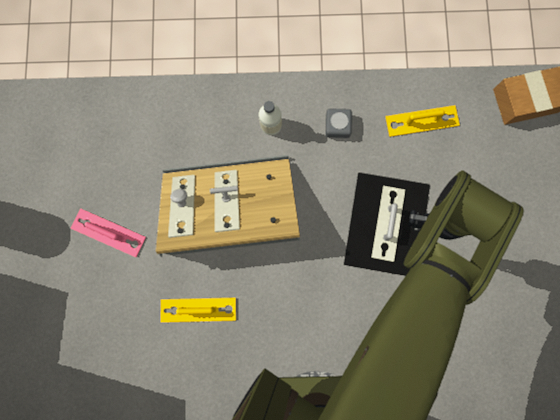

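View pics/wrist12.png

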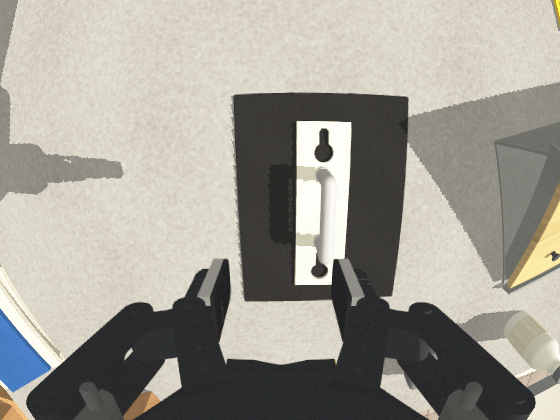

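The top view shows the plate flat and central on the mat (388,222). The knob (180,205) and T-bar (226,195) still hang, and the bottle and tape haven't moved. The gripper is well clear and the wrist force is about zero.

```bash
python3 -c "
from plant import *
print(job_done())"
```

```text
the job is handed in; nothing more can be done
None
```

The pull-handle sample is off the display and lying flat, handle up, in the middle of the black mat. I let go of it and handed the job in at about 15 s of the 48 s allowed.

- **Lift-off:** I gripped the middle of the bar and slid the plate up about 24 mm, then eased it back about 1 mm to centre the studs. It came off square to the board with only its weight (about 4–5 N) on the wrist.
- **Set-down:** I lowered it in steps of 1 mm or less until the wrist force went from −5.1 N to about +4 N, then opened the fingers and drew clear.
- **Last checks:** The plate sits on the mat's centre to within a few millimetres in the side and top views. The knob and T-bar samples are still hanging, the bottle, tape and look-alikes have not visibly moved, and nothing touches the robot.
- **Disagreement:** The wrist camera put the bar about 2–3 mm further to +y than the fixed cameras did. I went by the wrist camera and the view between the fingers, and the grasp and lift-off went cleanly.

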